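Close the coolant filler of the glass grinder

ROBOT

A 7-joint arm with a two-finger parallel gripper is mounted at the origin on the work surface. World frame = base frame: x ahead of the robot, y to its left, z up, the work surface at z = 0. Lengths are in m, angles in rad, forces in N, time in s.
With the tool pointing down it reaches from about 0.425 to 0.925 m from the base axis. Payload 6.8 kg.
Tool frame: the origin (TCP) lies at the very end of the fingers, on their centre line; the grasp point (between the pads) lies 19 mm behind it (r.grip_point_offset is the distance from the TCP to the grasp point, in m); z points along the fingers, y is the line along which they close (so a half turn about z gives the same grasp; the last joint's range is limited). The gripper opens to 85 mm and grips with 20 to 120 N. Pads are 22 mm wide; open, the fingers measure 114 mm over their backs; the gripper's body (76 mm by 85 mm) begins 54 mm behind the grasp point. The pads swing forward as they close: fully open they stand 13 mm farther back than shut.
Start: joints at [1.167, 0.477, 0.022, 1.555, -0.011, 1.109, -0.083], TCP at [0.197, -0.646, 0.231] pointing down, gripper open.
Joint ranges: [-2.96, 2.96], [-0.34, 2.1], [-1.41, 1.46], [0.24, 2.44], [-1.37, 4.51], [0.17, 1.92], [-2.96, 2.96]. Speed limits (rad/s): [2.39, 2.39, 3.14, 3.14, 3.14, 3.14, 3.14].

INTERFACE

Orientations are given as a rotation vector (axis times angle).
In Python, from bench import status, eyes, r gives the robot as it stands.
- The arm moves only by the shell command python3 -m crank 'ROWS' [OPENING] [FORCE]. ROWS is JSON, a list of rows, each a list of 6 numbers: the shift along the tool's x, y, z normalised to -1 to 1, where 1 is 0.02 m, then the turn, a rotation vector about the tool's x, y, z normalised to -1 to 1, where 1 is 45 degrees. A call has 1 to 12 rows; each row shifts and turns the commanded pose from where the row before left it, along the tool's axes as they then stand; what a row does not reach is not made up. A row lasts 1/10 s, in which the tool goes at most 50 mm and 8.59 degrees, less where a joint would pass 70% of its speed; a pose out of reach is approached as far as the arm can. A call with a number of a shift or a turn outside -1 to 1 is refused whole. A call with a gripper value outside its range is refused whole. OPENING is the opening, from 0 (shut) to 1 (fully open), set as the call begins (- or left out, the last holds). The fingers move at their own pace and stop on an object; FORCE is the grip in N (left out, the last holds). Time passes only in rows, so rows that do not move let the fingers close. It gives the time, the measured TCP pose, the force, the opening and the grip force at its end, in the units of the state.
- status.get_obs(): the state, without advancing time (a new reading comes with each control period).
- eyes.grab_frame(name): name is "scene" or "top" or "wrist"; returns a dict with "image" (480x640x3 uint8, red, green, blue), "depth" (480x640 float32, m along the optical axis (not along the pixel's ray), 0 where there is no reading), "fovy" (degrees; the focal length in pixels is half the picture's height over the tangent of half this angle, whatever the lens; pixels are square), "cx", "cy" (the principal point, pixels), "world_to_cam" (4x4, takes a point from world to camera coordinates). Camera axes: x right, y up, looking along -z (the intrinsics and any distortion apply to the point x, -y, -z); pixel columns grow to the right and rows downward; lengths in m; the calibration is good to about 2 mm. The wrist camera is an equidistant fisheye: a pixel r from the principal point sees the ray r / f radians off the axis. A picture is of the moment at which its call begins.
- r.hand_in(): hands the job in; it is judged then, once.
The state is a dict: "clock": time; "joints": joint angles; "qvel": joint speeds; "tau": joint torques, N m; "tcp_pos": TCP position; "orientation": TCP orientation; "contact_force": force on the tool from outside, world axes, zero at the start; "moment": the same for the moment, N m; "grip_width": finger opening in m; "gripper_force": force on a finger pad.
Only numpy, scipy, OpenCV 4.12 (cv2) and the standard library are available. Lean on these libraries where they do the work, as an engineer would, in place of code of your own. Each camera call takes 0.05 s, during which the arm holds its last target. There are 200 camera calls.

TASK

Close the coolant filler of the glass grinder. With the brass foot of the wooden drift press the orange strainer straight down into the filler neck until it snaps home, and stand the drift back on the bench. Then set the yellow cap level on top of the neck's thread with its bar square to the machine, turn it backward (anticlockwise seen from above) until it drops into the thread, and screw it forward (clockwise) until it is fully down; leave the other things on the bench where they lie.

Things in the scene. Friction and masses are not known exactly. Their poses are not given: they have to be found in the camera images.
- neck (a point): Centre of the rim of the black filler neck on the grinder's grey tank, 122 mm above the bench, 22 mm above the tank's top. Axes of the grinder: z up, -x out of its front (the switch side, towards the robot), +y along the front from the tank to the grinding top. Upright tube, bore 39 mm, outside 47 mm, rim chamfered
- thread (a point): On the neck's axis, 5.4 mm below the rim, level with the flat tops of four equal grey thread ridges round the neck (56 mm across). From above, anticlockwise: stop rib 5 degrees (top 2.4 mm below the rim), ridge 55, open gap 30, and so on. Under the ridges a slot descends clockwise, 4.2 mm per radian; the ribs end it
- seat (a point): On the neck's axis, 16 mm below the rim: the seat inside the bore on which the strainer's underside lies when it is home; the strainer's top is then 5 mm below the rim. 8 mm below the rim three spring clips stand out of the bore; they resist the strainer with some 8 to 15 N and then hold it down
- grinder: Wet glass grinder, fixed: grey tank 130 x 150 mm, top at 100 mm, the neck in its middle; on its +y side the white housing 236 x 252 mm with grid worktop at 95 mm, brass bit to 126 mm, clear splash guard at the rear to 183 mm above the bench. Origin on the bench under the neck's axis, axes as neck
- strainer: Orange ring with steel mesh, 36.6 mm across, 11 mm tall, flat top 32 mm across. At the start it lies loose in the neck on the spring clips, its top about 2.5 mm above the rim; pressed straight down about 7.5 mm it snaps home. Origin: centre of its underside, z up
- drift: Beech drift (pusher), standing on the bench: brass foot 30 mm diameter and 14 mm tall, square wooden shank 24 x 24 mm from 14 to 74 mm with its faces square to its x and y, rounded top at 80 mm; 60 to 130 g. Origin: centre of the foot's underside, z up along the shank
- cap: Yellow filler cap, right way up on the bench: 64 mm diameter, flat top face 20 mm above its underside, 40 to 65 g. Origin: centre of its underside, z up; x along the finger bar. Skirt 16.5 mm deep, bore 59 mm; in it four lugs under the ends of x and y, so it works the same every 90 degrees; an inside top face that ends on the rim
- cap_bar (a point): Middle of the cap's finger bar, 30 mm above the cap's underside, axes as the cap. The bar is 48 mm long (x), 10 mm thick (y), from 20 to 40 mm above the underside. With fingers loosely either side of it (say 3 mm of play) it turns the cap, which needs hardly any torque and sinks by its own weight, with no pressing
- cap_top (a point): Centre of the cap's flat face, 20 mm above its underside. Underside below the rim: 6 mm with the cap on the ridges (bar along or across the machine's front, give or take 20 degrees); turned 28 to 39 degrees anticlockwise from square it drops to 12.5 mm and meets a stop; turned back clockwise 48 to 67 degrees it is fully down at 16.5 mm, bar 20 to 28 degrees clockwise of square
- pliers: Bystander: lead pliers with red handles, 180 mm long, 12 mm high, lying on the bench
- cutter: Bystander: pencil-shaped glass cutter, black and brass, 145 mm long, 11 mm thick
- glass_blue: Bystander: piece of blue glass, 60 x 50 x 4 mm, on the grinder's worktop
- glass_green: Bystander: piece of green glass, 90 x 45 x 4 mm, on the grinder's worktop
- spare_bits: Bystander: small aluminium holder with two spare grinding bits, 52 mm long, 14 mm high
Things that resemble listed ones, but are neither listed nor needed, are in the scene too. What is meant by the cap is not purple, and is the larger of those in its own colour.

How it is judged:
By the outcome, as a careful person would: the job done as asked, in the order asked, and still so for the second after the job is handed in, with the robot touching nothing.
It also fails if it takes over 67 s, if anything falls off the work surface, if the arm or the gripper's body presses on something with over 40 N, if the wrist force passes 120 N, or if a joint passes its speed limit or range.

## Working session

There is one attempt and no reset: what is moved stays moved. The work goes in short steps, Python scripts to look and compute and a shell command to move; the robot and the scene stay as the last step left them, time stands still between calls to the robot, and variables do not carry over. Pictures are saved under pics/ and viewed, at most 15 in all, crops included, and the job is handed in when it is done.

```bash
ls; mkdir -p pics; python3 - <<'E'
from bench import status,eyes,r
import cv2,numpy as np
o=status.get_obs();print(o['clock'],o['tcp_pos'],o['orientation'],o['grip_width'],r.grip_point_offset)
for n in('scene','top'):
    f=eyes.grab_frame(n);np.savez(f'pics/{n}0.npz',**f)
    cv2.imwrite(f'pics/{n}0.png',f['image'][:,:,::-1]);print(n,f['fovy'],f['cx'],f['cy'],f['world_to_cam'].round(3).tolist())
E
```

```text
pics
0.0 [ 0.19657806 -0.64509545  0.23031855] [-3.10547421e+00 -4.62762037e-01  6.93487661e-04] 0.08541536222110585 0.0187
scene 52.596318117203786 313.47450324107706 243.33900331823924 [[0.85, 0.526, 0.014, -0.438], [-0.322, 0.498, 0.805, 0.134], [0.417, -0.689, 0.593, -1.246], [0.0, 0.0, 0.0, 1.0]]
top 54.896036846823144 326.8454031124686 245.54586934055337 [[0.002, -1.0, 0.021, -0.084], [0.981, 0.006, 0.195, -0.551], [-0.195, 0.02, 0.98, -1.028], [0.0, 0.0, 0.0, 1.0]]
```

View pics/scene0.png

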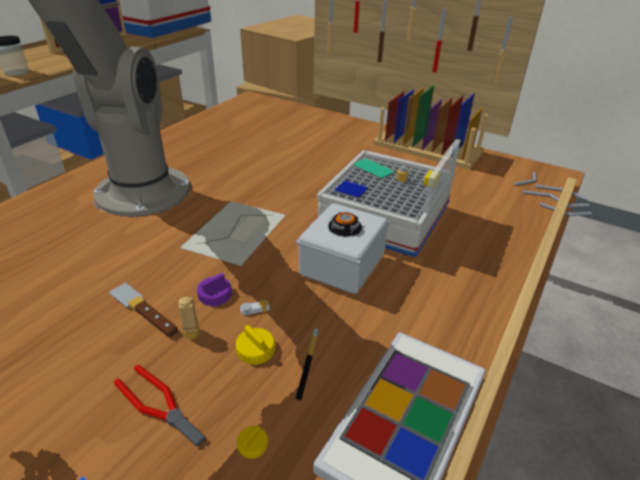

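View pics/top0.png

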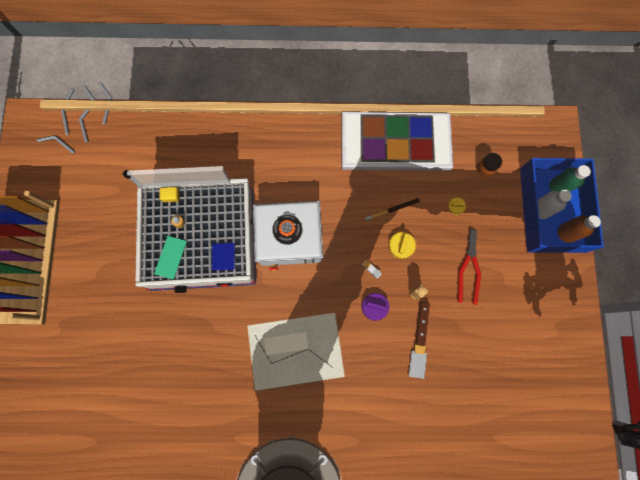

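The pictures show the neck with the orange strainer at top(287,228), the yellow cap at top(402,244), the drift at top(419,293), a purple cap at (375,306), a small yellow decoy at (457,205), pliers, cutter and spare bits nearby.

```bash
cat > h.py <<'E'
import numpy as np,cv2
from scipy.spatial.transform import Rotation as R
def load(n): return dict(np.load(f'pics/{n}.npz'))
def grab(n,tag):
    from bench import eyes
    f=eyes.grab_frame(n);np.savez(f'pics/{tag}.npz',**f);cv2.imwrite(f'pics/{tag}.png',f['image'][:,:,::-1]);return f
def foc(f): return 240/np.tan(np.radians(float(f['fovy']))/2)
def ray(f,uv,fish=False):
    uv=np.atleast_2d(uv).astype(float);d=(uv-[float(f['cx']),float(f['cy'])])/foc(f)
    if fish:
        th=np.linalg.norm(d,axis=1,keepdims=True);k=np.sin(th)/np.maximum(th,1e-9)
        c=np.hstack([d[:,:1]*k,-d[:,1:]*k,-np.cos(th)])
    else: c=np.hstack([d[:,:1],-d[:,1:],-np.ones((len(d),1))])
    T=f['world_to_cam'];Rm=T[:3,:3];return -Rm.T@T[:3,3],c@Rm
def onplane(f,uv,z,fish=False):
    o,d=ray(f,uv,fish);return o+d*((z-o[2])/d[:,2:])
def cloud(f):
    v,u=np.mgrid[:480,:640];o,d=ray(f,np.c_[u.ravel(),v.ravel()]);return (o+d*f['depth'].reshape(-1,1)).reshape(480,640,3)
def hsv(f): return cv2.cvtColor(f['image'],cv2.COLOR_RGB2HSV)
def blobs(m,amin=15):
    m=m.astype(np.uint8);n,l,s,c=cv2.connectedComponentsWithStats(m)
    return [(i,s[i,4],c[i],l==i) for i in range(1,n) if s[i,4]>=amin]
def yaw(o): return np.arctan2(*R.from_rotvec(o['orientation']).as_matrix()[[1,0],[0,0]])
def go(target,yw=None,tilt=True):
    """rows (units) needed from present pose to TCP target, tool down, tool-x yaw yw; in tool axes"""
    from bench import status
    o=status.get_obs();A=R.from_rotvec(o['orientation']);p=A.inv().apply(np.array(target)-o['tcp_pos'])
    s=f"t={o['clock']:.2f} tcp {np.round(o['tcp_pos'],4)} yaw {np.degrees(yaw(o)):.1f} shift/20mm {np.round(p/.02,2)}"
    if yw is not None:
        B=R.from_euler('z',yw,degrees=True)*R.from_euler('x',180,degrees=True)
        s+=f" turn/45 {np.round(np.degrees((A.inv()*B).as_rotvec())/45,3)}"
    print(s)
E
python3 - <<'E'
from h import *
T=load('top0');S=load('scene0')
P=cloud(T);z=P[...,2]
print('bench z',np.median(z[300:400,440:560]), 'tank top',np.median(z[250:256,270:310]))
box=(np.mgrid[:480,:640][1]<325)&(np.mgrid[:480,:640][1]>120)&(np.mgrid[:480,:640][0]>160)&(np.mgrid[:480,:640][0]<300)
h=hsv(T)
tm=box&(z>.085)&(z<.108)
pts=P[tm][:,:2].astype(np.float32)
print('housing+tank rect',cv2.minAreaRect(pts*1000))
tk=tm&(np.mgrid[:480,:640][1]>258)
print('tank',cv2.minAreaRect(P[tk][:,:2].astype(np.float32)*1000))
def tri(uvT,uvS):
    a,d=ray(T,uvT);b,e=ray(S,uvS);d=d[0];e=e[0]
    s=np.linalg.lstsq(np.c_[d,-e],b-a,rcond=None)[0];p=a+d*s[0];q=b+e*s[1];return (p+q)/2,np.linalg.norm(p-q)
for n,f in(('top',T),('scene',S)):
    H=hsv(f)
    for nm,m in(('yellow',(H[...,0]>24)&(H[...,0]<34)&(H[...,1]>180)&(H[...,2]>70)),('orange',(H[...,0]>4)&(H[...,0]<15)&(H[...,1]>190)&(H[...,2]>150))):
        for b in blobs(m,25):
            c=b[2]
            ok= (n=='top') or True
            print(n,nm,b[1],c.round(1),onplane(f,c,.1245 if nm=='orange' else .02)[0].round(4))
# dark neck ring
m=(h[...,2]<60)
for b in blobs(m,60):
    if 250<b[2][0]<325 and 190<b[2][1]<262: print('neck dark',b[1],b[2],onplane(T,b[2],.118))
# neck depth
nm=box&(z>.112)&(np.mgrid[:480,:640][1]>260)&(np.mgrid[:480,:640][0]>200)
print('neck depth',cv2.minEnclosingCircle(P[nm][:,:2].astype(np.float32)*1000),P[nm].mean(0))
# drift
dm=(z>.045)&(np.abs(np.mgrid[:480,:640][1]-420)<25)&(np.abs(np.mgrid[:480,:640][0]-292)<20)
print('drift',dm.sum(),P[dm].mean(0),P[dm].max(0),cv2.minAreaRect(P[dm][:,:2].astype(np.float32)*1000))
E
```

```text
bench z -0.0005426792037106498 tank top 0.09952114004403578
housing+tank rect ((580.5948486328125, 141.41738891601562), (236.5901336669922, 416.2996826171875), 3.8640334606170654)
tank ((579.5261840820312, 4.4850616455078125), (134.8860626220703, 143.08103942871094), 3.732215166091919)
top yellow 100 [167.3 194.6] [0.6834 0.3098 0.02  ]
top yellow 27 [408.3 249.3] [ 0.5503 -0.2803  0.02  ]
top orange 53 [287.1 231.6] [0.5682 0.0073 0.1245]
scene yellow 40 [426.8 177.4] [0.5975 0.4362 0.02  ]
scene yellow 1143 [254.8 345.1] [ 0.5687 -0.2735  0.02  ]
scene yellow 740 [252.  441.8] [ 0.6719 -0.4151  0.02  ]
scene orange 38 [122.8 392.1] [ 0.5386 -0.4949  0.1245]
neck dark 243 [287.92592593 231.10699588] [[0.57087667 0.00582555 0.118     ]]
neck depth ((472.8240966796875, -22.13753318786621), 138.4052734375) [0.56632786 0.00629078 0.16940172]
drift 140 [ 0.44212529 -0.28751904  0.09450983] [ 0.46010467 -0.05967301  1.11721609] ((389.70672607421875, -186.51654052734375), (26.873987197875977, 271.43194580078125), 27.207427978515625)
```

```bash
python3 - <<'E'
from h import *
T=load('top0');P=cloud(T);u,v=np.meshgrid(range(640),range(480));z=P[...,2]
m=(z>.045)&(z<.1)&(abs(u-420)<25)&(abs(v-292)<20)
print(m.sum(),np.median(P[m],0),z[m].max())
m=(z>.01)&(z<.06)&(abs(u-402)<18)&(abs(v-244)<18)
print('cap',m.sum(),np.median(P[m],0),cv2.minEnclosingCircle(P[m][:,:2].astype(np.float32)*1000))
go([.443,-.29,.20],17)
E
```

```text
137 [ 0.44378133 -0.29199112  0.07468758] 0.08382098801689586
cap 554 [ 0.56113549 -0.26266864  0.0199008 ] ((563.0161743164062, -265.1541442871094), 33.0459098815918)
t=0.10 tcp [ 0.1966 -0.6452  0.2304] yaw 16.9 shift/20mm [ 16.96 -13.4    1.54] turn/45 [-0.002  0.    -0.001]
```

```bash
python3 -m crank '[[1,-0.8,0.1,0,0,0],[1,-0.8,0.1,0,0,0],[1,-0.8,0.1,0,0,0],[1,-0.8,0.1,0,0,0],[1,-0.8,0.1,0,0,0],[1,-0.8,0.1,0,0,0],[1,-0.8,0.1,0,0,0],[1,-0.8,0.1,0,0,0],[1,-0.8,0.1,0,0,0],[1,-0.8,0.1,0,0,0],[1,-0.8,0.1,0,0,0],[1,-0.8,0.1,0,0,0]]' 1 60; python3 -m crank '[[1,-0.8,0.1,0,0,0],[1,-0.8,0.1,0,0,0],[1,-0.8,0.1,0,0,0],[1,-0.8,0,0,0,0],[1,-0.6,0,0,0,0],[0,0,0,0,0,0],[0,0,0,0,0,0]]'; python3 - <<'E'
from h import *
f=grab('wrist','w1');print(f['fovy'],f['cx'],f['cy'],f['world_to_cam'].round(3).tolist())
go([.444,-.292,.2])
E
```

```text
clock: 1.3
tcp_pos: [0.3706, -0.391, 0.2069]
orientation: [-3.107, -0.463, 0.001]
contact_force: [0.4, -0.1, 0.6]
grip_width: 0.0853
gripper_force: 0.0
clock: 2.0
tcp_pos: [0.4437, -0.29, 0.201]
orientation: [-3.107, -0.465, 0.001]
contact_force: [-0.8, 0.3, -0.0]
grip_width: 0.0853
gripper_force: 0.0
65.70646984690485 319.9359368703688 242.643717387984 [[0.294, -0.956, -0.001, -0.407], [0.911, 0.28, -0.304, -0.292], [0.291, 0.089, 0.953, -0.454], [0.0, 0.0, 0.0, 1.0]]
t=2.05 tcp [ 0.4432 -0.2908  0.201 ] yaw 16.9 shift/20mm [0.02 0.07 0.05]
```

View pics/w1.png

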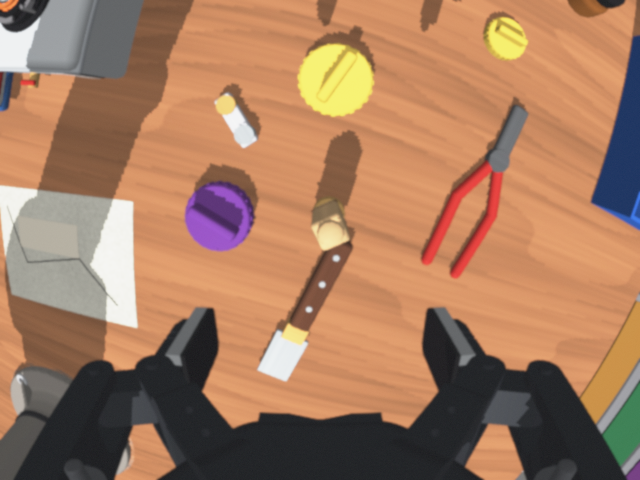

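Wrist view: the drift is at about (331,225), its top at (332,237), the cap at (336,80) with its bar running from (322,98) to (352,57), and the purple cap at (219,215). I'll crop the drift for its yaw.

```bash
python3 - <<'E'
from h import *
f=load('w1');I=f['image'][:,:,::-1]
a=cv2.resize(I[185:265,295:375],(560,560),interpolation=cv2.INTER_CUBIC)
cv2.imwrite('pics/w1c.png',a)
E
```

```text
(no output)
```

View pics/w1c.png

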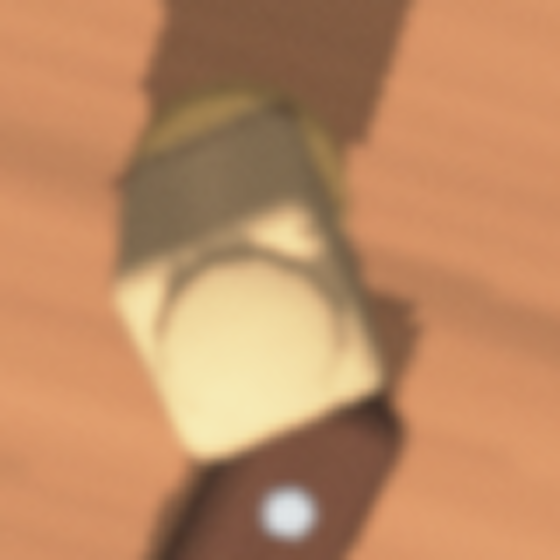

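The crop shows the shank's square top with corners (120,295), (305,205), (382,385), (205,460) in crop pixels.

```bash
python3 - <<'E'
from h import *
f=load('w1')
c=np.array([[120,295],[305,205],[382,385],[205,460]])/7+[295,185]-.5+.07
p=onplane(f,c,.074,True);print(p.round(4),p.mean(0))
for i in range(4):
    d=p[(i+1)%4]-p[i];print(np.linalg.norm(d),np.degrees(np.arctan2(d[1],d[0]))%90)
from h import hsv
H=hsv(f);m=(H[...,0]>22)&(H[...,0]<34)&(H[...,1]>130)&(H[...,2]>110)
for b in blobs(m,200): print(b[1],b[2],onplane(f,b[2],.022,True))
bar=onplane(f,np.array([[322,98],[352,57]]),.04,True);d=bar[1]-bar[0];print('bar',bar,np.degrees(np.arctan2(d[1],d[0])))
E
```

```text
[[ 0.4453 -0.2824  0.074 ]
 [ 0.4606 -0.2984  0.074 ]
 [ 0.4439 -0.3125  0.074 ]
 [ 0.4301 -0.2967  0.074 ]] [ 0.4449534  -0.29750894  0.074     ]
0.022114701593617406 43.81369688207998
0.0218502763263337 40.42820261567513
0.021062563630912665 41.19961702889054
0.020852633747981363 43.2194168716147
1337 [505.22288706  38.35751683] [[ 0.65845148 -0.40213092  0.022     ]]
4204 [335.18910561  79.74286394] [[ 0.56118687 -0.26672904  0.022     ]]
bar [[ 0.54115118 -0.26112987  0.04      ]
 [ 0.58120378 -0.27393051  0.04      ]] -17.723656354985426
```

```bash
python3 - <<'E'
from h import *
go([.445,-.2975,.11],42)
E
```

```text
t=2.05 tcp [ 0.4432 -0.2908  0.201 ] yaw 16.9 shift/20mm [-0.01  0.35  4.55] turn/45 [-0.     0.001 -0.558]
```

```bash
python3 -m crank '[[0,0.35,0.55,0,0,0],[0,0,1,0,0,-0.14],[0,0,1,0,0,-0.14],[0,0,1,0,0,-0.14],[0,0,1,0,0,-0.138],[0,0,0,0,0,0],[0,0,0,0,0,0]]' 0.75; python3 - <<'E'
from h import *
f=grab('wrist','w2');go([.445,-.2975,.033],42)
a=f['image'][:,:,::-1];cv2.imwrite('pics/w2c.png',a[60:480,120:520])
E
```

```text
clock: 2.75
tcp_pos: [0.4452, -0.2978, 0.1099]
orientation: [-2.934, -1.12, 0.001]
contact_force: [-0.1, 0.7, 0.7]
grip_width: 0.064
gripper_force: 0.0
t=2.80 tcp [ 0.4459 -0.2979  0.1107] yaw 41.8 shift/20mm [-0.02 -0.04  3.88] turn/45 [ 0.001 -0.    -0.004]
```

View pics/w2c.png

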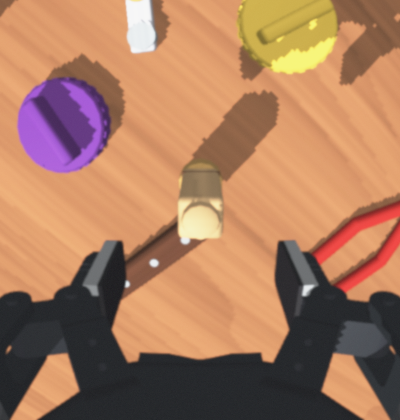

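The drift now stands square to the fingers: top-face corners at about (300,260), (342,260), (343,297), (299,297).

```bash
python3 - <<'E'
from h import *
f=load('w2')
p=onplane(f,[[300,260],[342,260],[343,297],[299,297]],.074,True);print(p.mean(0),p.round(4))
print(onplane(f,[[299,297],[343,297]],.074,True).mean(0)+.012*np.array([np.cos(np.radians(42)),np.sin(np.radians(42)),0]))
E
python3 -m crank '[[0,0,1,0,0,0],[0,0,1,0,0,0],[0,0,1,0,0,0],[0,0,0.85,0,0,0],[0,0,0,0,0,0],[0,0,0,0,0,0]]'; python3 -m crank '[[0,0,0,0,0,0],[0,0,0,0,0,0],[0,0,0,0,0,0],[0,0,0,0,0,0],[0,0,0,0,0,0],[0,0,0,0,0,0]]' 0.0 70
```

```text
[ 0.44555061 -0.29721402  0.074     ] [[ 0.4462 -0.2822  0.074 ]
 [ 0.4606 -0.2982  0.074 ]
 [ 0.4455 -0.313   0.074 ]
 [ 0.4299 -0.2955  0.074 ]]
[ 0.44662252 -0.29623121  0.074     ]
clock: 3.4
tcp_pos: [0.4465, -0.2974, 0.0342]
orientation: [2.932, 1.125, 0.001]
contact_force: [0.3, 0.1, 0.7]
grip_width: 0.0637
gripper_force: 0.0
clock: 4.0
tcp_pos: [0.4466, -0.2974, 0.0343]
orientation: [2.931, 1.126, 0.002]
contact_force: [-1.0, 0.6, 6.1]
grip_width: 0.0233
gripper_force: 69.4
```

```bash
python3 -m crank '[[0,0,-1,0,0,0],[0,0,-1,0,0,0],[0,0,-1,0,0,0],[0,0,-1,0,0,0],[0,0,-1,0,0,0],[0,0,-1,0,0,0],[0,0,-1,0,0,0],[0,0,-1,0,0,0],[0,0,-1,0,0,0],[0,0,0,0,0,0]]'; python3 - <<'E'
from h import *
go([.526,-.034,.215],42)
E
```

```text
clock: 5.0
tcp_pos: [0.4473, -0.2977, 0.216]
orientation: [2.929, 1.126, 0.005]
contact_force: [0.2, -1.1, -0.3]
grip_width: 0.0231
gripper_force: 68.7
t=5.00 tcp [ 0.4473 -0.2977  0.216 ] yaw 42.0 shift/20mm [11.75 -7.16  0.03] turn/45 [ 0.006 -0.002  0.001]
```

```bash
python3 -m crank '[[1,-0.6,0,0,0,0],[1,-0.6,0,0,0,0],[1,-0.6,0,0,0,0],[1,-0.6,0,0,0,0],[1,-0.6,0,0,0,0],[1,-0.6,0,0,0,0],[1,-0.6,0,0,0,0],[1,-0.6,0,0,0,0],[1,-0.6,0,0,0,0],[1,-0.6,0,0,0,0],[1,-0.6,0,0,0,0],[0.75,-0.6,0,0,0,0]]'; python3 -m crank '[[0,0,0,0,0,0],[0,0,0,0,0,0]]';  python3 - <<'E'
from h import *
f=grab('wrist','w3');go([.526,-.034,.215],42)
a=f['image'][:,:,::-1];cv2.imwrite('pics/w3c.png',cv2.resize(a[60:360,180:480],(600,600)))
E
```

```text
clock: 6.2
tcp_pos: [0.5237, -0.0312, 0.2121]
orientation: [-2.931, -1.128, 0.002]
contact_force: [0.3, 0.6, -0.6]
grip_width: 0.0239
gripper_force: 68.7
clock: 6.4
tcp_pos: [0.5233, -0.0328, 0.2124]
orientation: [-2.932, -1.128, 0.002]
contact_force: [-0.2, -1.2, -0.8]
grip_width: 0.0232
gripper_force: 68.7
t=6.45 tcp [ 0.5233 -0.0336  0.2125] yaw 42.0 shift/20mm [ 0.08  0.11 -0.12] turn/45 [-0.001  0.002  0.   ]
```

View pics/w3c.png

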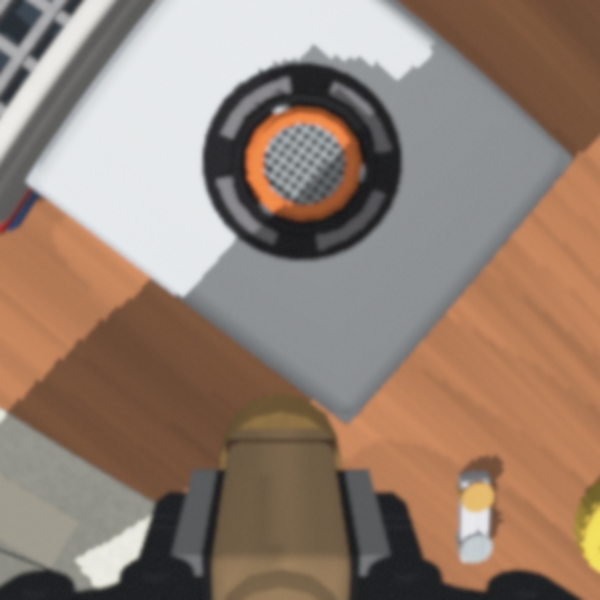

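The strainer is centred at crop (304,163), the neck with its four grey ridges around (302,161), tank corners at (30,190), (345,420), (575,155), and the drift foot's far edge at (280,396).

```bash
python3 - <<'E'
from h import *
f=load('w3');H=hsv(f);u,v=np.meshgrid(range(640),range(480))
w=(u>250)&(u<410)&(v>75)&(v<210)
m=w&(H[...,0]>3)&(H[...,0]<18)&(H[...,1]>170)
b=max(blobs(m,50),key=lambda b:b[1]);k=cv2.findContours(b[3].astype(np.uint8),0,1)[0][0].reshape(-1,2)
e=cv2.fitEllipse(k.astype(np.float32));print('orange',e,onplane(f,e[0],.122,True))
m=w&(H[...,2]<60);b=max(blobs(m,50),key=lambda b:b[1]);k=cv2.findContours(b[3].astype(np.uint8),0,1)[0][0].reshape(-1,2)
q=onplane(f,k,.1135,True);q=q[:,:2]
h=cv2.convexHull(k)[:,0];q=onplane(f,h,.115,True)[:,:2]
A=np.c_[2*q,np.ones(len(q))];s=np.linalg.lstsq(A,(q**2).sum(1),rcond=None)[0];print('dark',s[:2],np.sqrt(s[2]+s[:2]@s[:2]))
p=onplane(f,np.array([[30,190],[345,420],[575,155]])/2+[180,60],.1,True);print(p.round(4))
for i in(0,1):
    d=p[i+1]-p[i];print(np.linalg.norm(d),np.degrees(np.arctan2(d[1],d[0])))
ff=onplane(f,np.array([[280,396]])/2+[180,60],.178+.0,True)[0];print('foot c',ff-.015*np.array([np.cos(np.radians(42)),np.sin(np.radians(42)),0]))
go([s[0],s[1],.2],42)
E
```

```text
orange ((330.92236328125, 141.1857452392578), (54.75780487060547, 56.78959655761719), 91.12834167480469) [[0.5785575  0.00917798 0.122     ]]
dark [0.57880495 0.00901664] 0.031173583487062163
[[ 0.5087  0.0744  0.1   ]
 [ 0.5203 -0.0669  0.1   ]
 [ 0.6488 -0.0599  0.1   ]]
0.14180860965046327 -85.322589157702
0.1287034559786413 3.136613118519171
foot c [ 0.52120137 -0.03369267  0.178     ]
t=6.45 tcp [ 0.5233 -0.0336  0.2125] yaw 42.0 shift/20mm [3.49 0.28 0.62] turn/45 [-0.001  0.002  0.   ]
```

```bash
python3 -m crank '[[0.9,0.08,0,0,0,0],[0.9,0.08,0,0,0,0],[0.9,0.08,0,0,0,0],[0.83,0.06,0,0,0,0],[0,0,1,0,0,0],[0,0,0.7,0,0,0],[0,0,0.5,0,0,0],[0,0,0,0,0,0],[0,0,0,0,0,0]]'; python3 - <<'E'
from h import *
f=grab('wrist','w4');g=grab('scene','s4');go([.5798,.0092,.15],42)
a=cv2.resize(f['image'][170:350,230:430],(400,360),interpolation=2);b=cv2.resize(g['image'][140:260,280:414],(400,360),interpolation=2)
cv2.imwrite('pics/c4.png',np.hstack([a,b])[:,:,::-1])
E
```

```text
clock: 7.35
tcp_pos: [0.5802, 0.0097, 0.1693]
orientation: [2.933, 1.126, -0.001]
contact_force: [0.6, -0.6, -0.0]
grip_width: 0.0233
gripper_force: 68.7
t=7.45 tcp [0.5809 0.01   0.1701] yaw 42.0 shift/20mm [-0.07 -0.01  1.  ] turn/45 [ 0.001 -0.001  0.001]
```

View pics/c4.png

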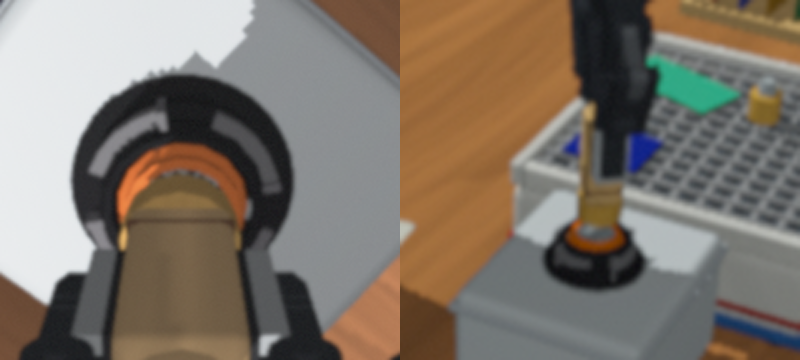

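Laterally, foot and neck agree in both views (wrist 180 vs 182, scene 599 vs 595); lowering and pressing.

```bash
python3 -m crank '[[-0.07,0,0.3,0,0,0],[0,0,0.2,0,0,0],[0,0,0.1,0,0,0],[0,0,0.1,0,0,0]]'; python3 -m crank '[[0,0,0.1,0,0,0],[0,0,0.1,0,0,0]]';python3 -m crank '[[0,0,0.05,0,0,0],[0,0,0.05,0,0,0]]'
```

```text
clock: 7.85
tcp_pos: [0.5795, 0.0093, 0.1554]
orientation: [2.932, 1.127, 0.0]
contact_force: [-0.5, -0.1, -0.9]
grip_width: 0.0236
gripper_force: 68.8
clock: 8.05
tcp_pos: [0.5794, 0.0094, 0.1513]
orientation: [-2.932, -1.127, -0.0]
contact_force: [-4.5, 0.2, 17.7]
grip_width: 0.0232
gripper_force: 70.8
clock: 8.25
tcp_pos: [0.5795, 0.0095, 0.1513]
orientation: [2.932, 1.127, 0.0]
contact_force: [-9.0, -1.0, 22.7]
grip_width: 0.0234
gripper_force: 71.7
```

```bash
python3 -m crank '[[0,0,0.05,0,0,0],[0,0,0.05,0,0,0]]'; python3 -m crank '[[0,0,-1,0,0,0],[0,0,-1,0,0,0],[0,0,-1,0,0,0],[-1,0,0,0,0,0],[-1,0,0,0,0,0],[-1,0,0,0,0,0],[-0.5,0,0,0,0,0],[0,0,0,0,0,0],[0,0,0,0,0,0]]'; python3 - <<'E'
from h import *
f=grab('wrist','w5');g=grab('scene','s5');go([.526,-.034,.215],42)
a=cv2.resize(f['image'][70:240,240:430],(400,358),interpolation=2);b=cv2.resize(g['image'][190:250,310:377],(400,358),interpolation=2)
cv2.imwrite('pics/c5.png',np.hstack([a,b])[:,:,::-1])
E
```

```text
clock: 8.45
tcp_pos: [0.5796, 0.0095, 0.1512]
orientation: [2.931, 1.126, 0.0]
contact_force: [-14.2, -1.9, 38.0]
grip_width: 0.0231
gripper_force: 73.6
clock: 9.35
tcp_pos: [0.528, -0.037, 0.2075]
orientation: [-2.932, -1.128, -0.002]
contact_force: [0.4, -0.5, -1.0]
grip_width: 0.0235
gripper_force: 68.7
t=9.45 tcp [ 0.5282 -0.0366  0.2074] yaw 42.1 shift/20mm [ 0.01 -0.17 -0.38] turn/45 [ 0.    -0.001  0.003]
```

View pics/c5.png

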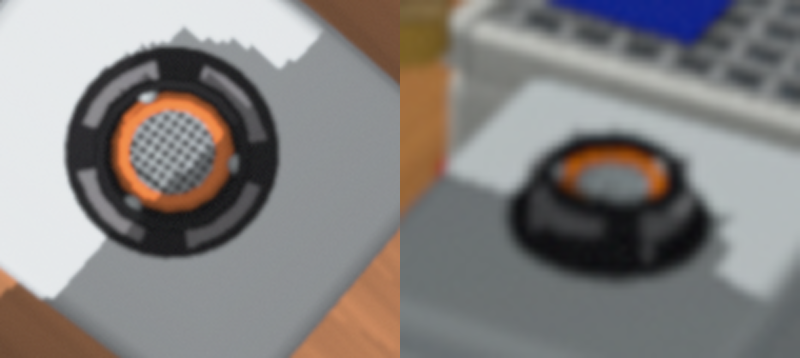

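The strainer sits below the rim with the clips over it: home. The ring centre is at left crop (172,152). Returning the drift.

```bash
python3 -m crank '[[-1,0.6,0,0,0,0],[-1,0.6,0,0,0,0],[-1,0.6,0,0,0,0],[-1,0.6,0,0,0,0],[-1,0.6,0,0,0,0],[-1,0.6,0,0,0,0],[-1,0.6,0,0,0,0],[-1,0.6,0,0,0,0],[-1,0.6,0,0,0,0],[-1,0.6,0,0,0,0],[-1,0.6,0,0,0,0],[-0.75,0.4,0,0,0,0]]'; python3 -m crank '[[0,0,1,0,0,0],[0,0,1,0,0,0],[0,0,1,0,0,0],[0,0,1,0,0,0],[0,0,1,0,0,0],[0,0,1,0,0,0],[0,0,1,0,0,0],[0,0,0,0,0,0],[0,0,0,0,0,0]]';python3 - <<'E'
from h import *
f=load('w5');H=hsv(f);u,v=np.meshgrid(range(640),range(480));w=(u>250)&(u<410)&(v>75)&(v<210)
m=w&(H[...,2]<60);b=max(blobs(m,50),key=lambda b:b[1]);k=cv2.findContours(b[3].astype(np.uint8),0,1)[0][0]
h=cv2.convexHull(k)[:,0];q=onplane(f,h,.115,True)[:,:2]
A=np.c_[2*q,np.ones(len(q))];s=np.linalg.lstsq(A,(q**2).sum(1),rcond=None)[0];print('dark',s[:2],np.sqrt(s[2]+s[:2]@s[:2]))
go([.447,-.2977,.0345],42)
E
```

```text
clock: 10.65
tcp_pos: [0.4471, -0.3001, 0.2072]
orientation: [2.932, 1.127, 0.0]
contact_force: [1.3, -0.8, -1.0]
grip_width: 0.023
gripper_force: 68.7
clock: 11.55
tcp_pos: [0.4474, -0.2986, 0.0674]
orientation: [-2.931, -1.128, -0.0]
contact_force: [0.2, 0.7, 0.6]
grip_width: 0.0231
gripper_force: 68.7
dark [0.57904577 0.00877805] 0.031164160620913428
t=11.55 tcp [ 0.4474 -0.2986  0.0674] yaw 42.1 shift/20mm [ 0.01 -0.04  1.64] turn/45 [-0.001 -0.     0.002]
```

```bash
python3 -m crank '[[0,0,0.8,0,0,0],[0,0,0.5,0,0,0],[0,0,0.2,0,0,0],[0,0,0.1,0,0,0],[0,0,0.05,0,0,0],[0,0,0,0,0,0]]'; python3 -m crank '[[0,0,0,0,0,0],[0,0,0,0,0,0],[0,0,0,0,0,0],[0,0,0,0,0,0],[0,0,0,0,0,0]]' 0.7; python3 -m crank '[[0,0,-0.5,0,0,0],[0,0,-1,0,0,0],[0,0,-1,0,0,0],[0,0,-1,0,0,0],[0,0,-1,0,0,0],[0,0,-1,0,0,0]]'; python3 - <<'E'
from h import *
f=load('w1')
go([.5612,-.2667,.15],-17.7);go([.5612,-.2667,.15],72.3)
E
```

```text
clock: 12.15
tcp_pos: [0.4469, -0.2991, 0.0346]
orientation: [2.932, 1.127, 0.001]
contact_force: [1.1, 0.1, -1.0]
grip_width: 0.0235
gripper_force: 68.7
clock: 12.65
tcp_pos: [0.4467, -0.299, 0.0344]
orientation: [2.932, 1.127, 0.0]
contact_force: [-0.0, -0.4, 0.2]
grip_width: 0.0594
gripper_force: 0.0
clock: 13.25
tcp_pos: [0.4467, -0.2989, 0.1459]
orientation: [2.932, 1.127, 0.001]
contact_force: [-0.4, -0.1, 0.8]
grip_width: 0.0596
gripper_force: 0.0
t=13.25 tcp [ 0.4467 -0.2989  0.1459] yaw 42.1 shift/20mm [ 5.33  2.64 -0.2 ] turn/45 [ 0.000e+00 -1.000e-03  1.328e+00]
t=13.25 tcp [ 0.4467 -0.2989  0.1459] yaw 42.1 shift/20mm [ 5.33  2.64 -0.2 ] turn/45 [ 0.001 -0.    -0.672]
```

```bash
python3 -m crank '[[0.9,0.44,0,0,0,0],[0.9,0.44,0,0,0,0],[0.9,0.44,0,0,0,0],[0.9,0.44,0,0,0,0],[0.9,0.44,0,0,0,0],[0.83,0.44,0,0,0,0]]'; python3 -m crank '[[0,0,0,0,0,0.19],[0,0,0,0,0,0.19],[0,0,0,0,0,0.19],[0,0,0,0,0,0.19],[0,0,0,0,0,0.19],[0,0,0,0,0,0.19],[0,0,0,0,0,0.188],[0,0,0,0,0,0],[0,0,0,0,0,0]]' 0.5; python3 - <<'E'
from h import *
f=grab('wrist','w6');go([.5612,-.2667,.024],-17.7)
a=f['image'][:,:,::-1];cv2.imwrite('pics/w6c.png',cv2.resize(a[150:400,195:445],(500,500)))
E
```

```text
clock: 13.85
tcp_pos: [0.5621, -0.2663, 0.1451]
orientation: [2.932, 1.128, 0.001]
contact_force: [0.2, 0.6, 0.3]
grip_width: 0.06
gripper_force: 0.0
clock: 14.75
tcp_pos: [0.5613, -0.2666, 0.1448]
orientation: [3.105, -0.477, 0.001]
contact_force: [0.1, 0.8, 0.1]
grip_width: 0.043
gripper_force: 0.0
t=14.80 tcp [ 0.5613 -0.2666  0.1447] yaw -17.5 shift/20mm [-0.01  0.    6.03] turn/45 [-0.    -0.     0.005]
```

View pics/w6c.png

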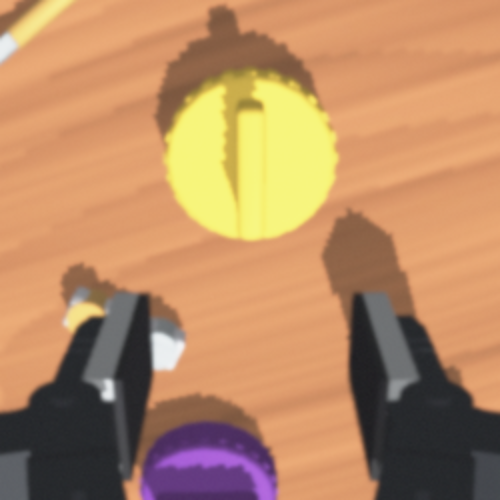

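The bar runs vertically in the crop from (250,105) to (251,238), aligned with the tool; the cap disc is about (252,155).

```bash
python3 - <<'E'
from h import *
f=load('w6');H=hsv(f);u,v=np.meshgrid(range(640),range(480))
m=(u>260)&(u<380)&(v>170)&(v<280)&(H[...,0]>22)&(H[...,0]<34)&(H[...,1]>110)&(H[...,2]>90)
b=max(blobs(m,200),key=lambda b:b[1]);k=cv2.convexHull(cv2.findContours(b[3].astype(np.uint8),0,1)[0][0])[:,0]
q=onplane(f,k,.016,True)[:,:2];A=np.c_[2*q,np.ones(len(q))];s=np.linalg.lstsq(A,(q**2).sum(1),rcond=None)[0];print('cap',s[:2],np.sqrt(s[2]+s[:2]@s[:2]))
bar=onplane(f,np.array([[251,238],[251,106]])/2+[195,150],.04,True);d=bar[1]-bar[0];print('bar',bar,bar.mean(0),np.degrees(np.arctan2(d[1],d[0])),np.linalg.norm(d))
go([s[0],s[1],.024],-17.7);go(list(bar.mean(0)[:2])+[.024])
E
```

```text
cap [ 0.56287431 -0.26703896] 0.03300893389680978
bar [[ 0.54045951 -0.26028315  0.04      ]
 [ 0.58629261 -0.2746184   0.04      ]] [ 0.56337606 -0.26745078  0.04      ] -17.36815527123682 0.04802262276625367
t=14.80 tcp [ 0.5613 -0.2666  0.1447] yaw -17.5 shift/20mm [ 0.08 -0.    6.03] turn/45 [-0.    -0.     0.005]
t=14.80 tcp [ 0.5613 -0.2666  0.1447] yaw -17.5 shift/20mm [0.11 0.01 6.03]
```

```bash
python3 -m crank '[[0.1,0,1,0,0,0],[0,0,1,0,0,0],[0,0,1,0,0,0],[0,0,1,0,0,0],[0,0,1,0,0,0],[0,0,0.6,0,0,0],[0,0,0.37,0,0,0],[0,0,0,0,0,0],[0,0,0,0,0,0]]'; python3 -m crank '[[0,0,0,0,0,0],[0,0,0,0,0,0],[0,0,0,0,0,0],[0,0,0,0,0,0],[0,0,0,0,0,0],[0,0,0,0,0,0]]' 0 50;python3 - <<'E'
from h import *
go([.5,0,.2],-17.4)
E
```

```text
clock: 15.7
tcp_pos: [0.5636, -0.2676, 0.0256]
orientation: [3.104, -0.483, 0.002]
contact_force: [-0.4, 0.1, 1.0]
grip_width: 0.0428
gripper_force: 0.0
clock: 16.3
tcp_pos: [0.5637, -0.2676, 0.0258]
orientation: [3.104, -0.483, 0.002]
contact_force: [-0.7, -0.7, 6.0]
grip_width: 0.0088
gripper_force: 50.7
t=16.30 tcp [ 0.5637 -0.2676  0.0258] yaw -17.7 shift/20mm [ -7.09 -11.78  -8.72] turn/45 [ 0.    -0.002 -0.007]
```

```bash
python3 -m crank '[[0,0,-1,0,0,0],[0,0,-1,0,0,0],[0,0,-1,0,0,0],[0,0,-1,0,0,0],[0,0,-1,0,0,0],[0,0,-1,0,0,0],[0,0,-1,0,0,0],[0,0,-1,0,0,0],[0,0,-0.7,0,0,-0.16],[0,0,0,0,0,-0.16],[0,0,0,0,0,-0.16],[0,0,0,0,0,0]]'; python3 - <<'E'
from h import *
go([.509,.009,.2],3.9)
E
```

```text
clock: 17.5
tcp_pos: [0.5628, -0.2673, 0.1988]
orientation: [-3.139, -0.108, 0.0]
contact_force: [0.3, -0.1, -0.7]
grip_width: 0.0084
gripper_force: 49.9
t=17.50 tcp [ 0.5628 -0.2673  0.1988] yaw 4.0 shift/20mm [ -1.73 -13.97  -0.06] turn/45 [-0.     0.     0.001]
```

```bash
python3 -m crank '[[-0.2,-1,0,0,0,0],[-0.2,-1,0,0,0,0],[-0.2,-1,0,0,0,0],[-0.2,-1,0,0,0,0],[-0.2,-1,0,0,0,0],[-0.2,-1,0,0,0,0],[-0.2,-1,0,0,0,0],[-0.2,-1,0,0,0,0],[-0.13,-1,0,0,0,0],[0,-1,0,0,0,0],[0,-1,0,0,0,0],[0,-1,0,0,0,0]]';python3 -m crank '[[0,-1,0,0,0,0],[0,-0.9,0,0,0,0],[0,0,0,0,0,0],[0,0,0,0,0,0]]'; python3 - <<'E'
from h import *
f=grab('wrist','w7');go([.579,.009,.2],3.9)
a=f['image'][:,:,::-1];cv2.imwrite('pics/w7c.png',cv2.resize(a[60:360,170:470],(600,600)))
E
```

```text
clock: 18.7
tcp_pos: [0.5119, -0.0295, 0.1988]
orientation: [-3.14, -0.101, 0.001]
contact_force: [1.1, 0.8, 0.1]
grip_width: 0.0087
gripper_force: 49.9
clock: 19.1
tcp_pos: [0.5095, 0.0074, 0.1988]
orientation: [3.139, 0.105, -0.001]
contact_force: [-0.8, -0.7, 0.8]
grip_width: 0.0089
gripper_force: 49.9
t=19.15 tcp [0.5096 0.0067 0.1988] yaw 3.8 shift/20mm [ 3.47  0.11 -0.06] turn/45 [ 0.001  0.    -0.003]
```

View pics/w7c.png

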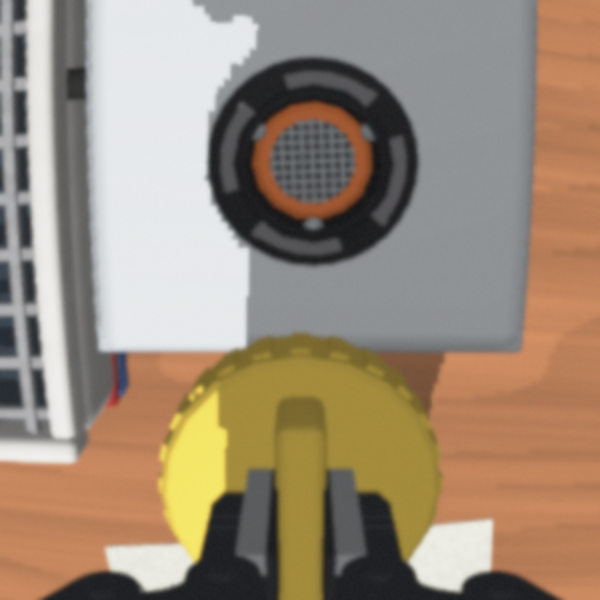

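Tank edges are horizontal and vertical in view, so the bar is square; the neck ring is at crop (313,161) and the cap's far edge arc peaks at (300,338).

```bash
python3 - <<'E'
from h import *
f=load('w7');H=hsv(f);u,v=np.meshgrid(range(640),range(480))
def fit(m,z):
    b=max(blobs(m,200),key=lambda b:b[1]);k=cv2.convexHull(cv2.findContours(b[3].astype(np.uint8),0,1)[0][0])[:,0]
    return k,onplane(f,k,z,True)[:,:2]
def circ(q):
    A=np.c_[2*q,np.ones(len(q))];s=np.linalg.lstsq(A,(q**2).sum(1),rcond=None)[0];return s[:2],np.sqrt(s[2]+s[:2]@s[:2])
k,q=fit((u>265)&(u<390)&(v>80)&(v<200)&(H[...,2]<60),.115);n=circ(q);print('neck',n)
m=(u>240)&(u<400)&(v>220)&(v<340)&(H[...,0]>20)&(H[...,0]<34)&(H[...,1]>120)
k,q=fit(m,.173+.017);q=q[(k[:,1]<300)];c=circ(q);print('cap',c)
p=onplane(f,np.array([[100,350],[520,350]])/2+[170,60],.1,True);d=p[1]-p[0];print('front edge',np.degrees(np.arctan2(d[1],d[0]))+90)
p=onplane(f,np.array([[520,350],[537,20]])/2+[170,60],.1,True);d=p[1]-p[0];print('side edge',np.degrees(np.arctan2(d[1],d[0])))
print('rel',n[0]-c[0]);y=np.radians(3.9);d=n[0]-c[0];print('tool units',(d[0]*np.cos(y)+d[1]*np.sin(y))/.02,(d[0]*np.sin(y)-d[1]*np.cos(y))/.02)
E
```

```text
neck (array([0.57900891, 0.00886944]), np.float64(0.03127148595213967))
cap (array([0.51338081, 0.0080008 ]), np.float64(0.03130214754451898))
front edge 3.8901364567194605
side edge 3.409385337590083
rel [0.0656281  0.00086864]
tool units 3.2767601661447237 0.17985452849875444
```

```bash
python3 -m crank '[[0.9,0.04,0,0,0,0],[0.9,0.04,0,0,0,0],[0.9,0.04,0,0,0,0],[0.7,0.02,0,0,0,0],[0,0,0.8,0,0,0],[0,0,0.8,0,0,0],[0,0,0.6,0,0,0],[0,0,0,0,0,0],[0,0,0,0,0,0]]'; python3 -m crank '[[0,0,0.15,0,0,0],[0,0,0.15,0,0,0],[0,0,0.15,0,0,0],[0,0,0.1,0,0,0],[0,0,0.1,0,0,0]]'
```

```text
clock: 20.05
tcp_pos: [0.5778, 0.0089, 0.155]
orientation: [3.14, 0.105, -0.0]
contact_force: [0.3, 1.0, -0.4]
grip_width: 0.0083
gripper_force: 49.9
clock: 20.55
tcp_pos: [0.5782, 0.0093, 0.1421]
orientation: [3.14, 0.107, 0.002]
contact_force: [1.3, -0.4, 0.4]
grip_width: 0.0084
gripper_force: 50.0
```

```bash
python3 -m crank '[[0,0,0.05,0,0,0],[0,0,0.05,0,0,0],[0,0,0,0,0,0]]'; python3 - <<'E'
from h import *
f=grab('scene','s8');grab('wrist','w8');go([.579,.009,.14],3.9)
a=f['image'][:,:,::-1];cv2.imwrite('pics/s8c.png',cv2.resize(a[150:270,280:420],(700,600),interpolation=2))
E
```

```text
clock: 20.85
tcp_pos: [0.5784, 0.0093, 0.1415]
orientation: [3.139, 0.106, 0.002]
contact_force: [-1.7, -0.8, 9.5]
grip_width: 0.0086
gripper_force: 51.4
t=20.95 tcp [0.5783 0.0093 0.1414] yaw 3.9 shift/20mm [0.03 0.02 0.07] turn/45 [ 0.001 -0.002 -0.   ]
```

```bash
python3 -m crank '[[0,0,-0.07,0,0,0],[0,0,0,0,0,0],[0,0,0,0,0,0]]' 0.155; python3 -m crank '[[0,0,0,0,0,-0.12],[0,0,0,0,0,-0.12],[0,0,0,0,0,-0.12],[0,0,0,0,0,-0.12],[0,0,0,0,0,-0.12],[0,0,0,0,0,-0.1],[0,0,0,0,0,-0.1],[0,0,0,0,0,-0.1],[0,0,0,0,0,0],[0,0,0,0,0,0]]'; python3 - <<'E'
from h import *
f=grab('scene','s9');w=grab('wrist','w9');go([.579,.009,.14],3.9)
a=cv2.resize(f['image'][150:270,280:400],(400,400),interpolation=2);b=cv2.resize(w['image'][170:370,220:420],(400,400),interpolation=2)
cv2.imwrite('pics/c9.png',np.hstack([a,b])[:,:,::-1])
E
```

```text
clock: 21.25
tcp_pos: [0.5775, 0.0096, 0.1411]
orientation: [-3.14, -0.107, 0.001]
contact_force: [-0.3, -0.0, 0.0]
grip_width: 0.0133
gripper_force: 0.0
clock: 22.25
tcp_pos: [0.5777, 0.0093, 0.1411]
orientation: [-2.91, -1.184, 0.0]
contact_force: [0.7, -1.2, -0.2]
grip_width: 0.0132
gripper_force: 0.3
t=22.35 tcp [0.5777 0.0094 0.1412] yaw 44.3 shift/20mm [0.03 0.06 0.06] turn/45 [-0.     0.     0.898]
```

View pics/c9.png

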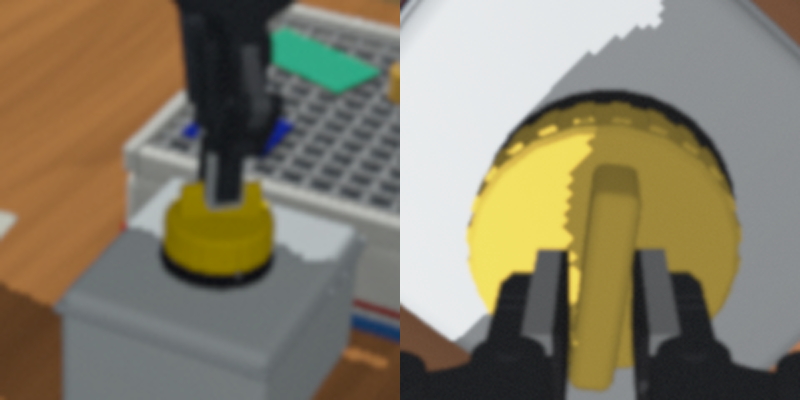

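The bar trails the fingers by some 6 degrees clockwise, so the cap is at about 33 to 34 degrees; checking by depth whether it dropped.

```bash
cat >> h.py <<'E'
def capz(f,w=True):
    v,u=np.mgrid[:480,:640];o,d=ray(f,np.c_[u.ravel(),v.ravel()],w)
    T=f['world_to_cam'];zc=-(d@T[:3,:3].T)[:,2]
    P=o+d*(f['depth'].reshape(-1,1)/zc[:,None]);H=hsv(f).reshape(-1,3)
    m=(H[:,0]>20)&(H[:,0]<34)&(H[:,1]>120)&(np.hypot(P[:,0]-.579,P[:,1]-.009)<.028)
    z=P[m,2];h,e=np.histogram(z,np.arange(.1,.165,.001));i=h.argmax();print('face z',np.median(z[(z>e[i]-.001)&(z<e[i]+.002)]),'n',m.sum(),'max',np.percentile(z,98))
E
python3 - <<'E'
from h import *
for n in('w8','w9'): capz(load(n))
for n in('s8','s9'): capz(load(n),False)
E
```

```text
face z 0.13580997502771322 n 8045 max 0.16129334190678563
face z 0.1298948570530956 n 7934 max 0.15074756023356625
face z 0.1366316228534572 n 329 max 0.15704687999072903
face z 0.13079814449550176 n 331 max 0.15070016854032983
```

```bash
python3 -m crank '[[0.03,0.06,0.15,0,0,0.05],[0,0,0.15,0,0,0.13],[0,0,0,0,0,0.13],[0,0,0,0,0,0.13],[0,0,0,0,0,0.13],[0,0,0,0,0,0.13],[0,0,0,0,0,0.13],[0,0,0,0,0,0.13],[0,0,0,0,0,0.13],[0,0,0,0,0,0.13],[0,0,0,0,0,0.13],[0,0,0,0,0,0.13]]'; python3 -m crank '[[0,0,0,0,0,0.1],[0,0,0,0,0,0],[0,0,0,0,0,0]]'; python3 - <<'E'
from h import *
from bench import status
print(status.get_obs()['moment'])
f=grab('scene','s10');w=grab('wrist','w10');go([.579,.009,.14],3.9);capz(w);capz(f,False)
a=cv2.resize(w['image'][170:370,220:420],(400,400),interpolation=2);cv2.imwrite('pics/c10.png',a[:,:,::-1])
H=hsv(w);m=(H[...,0]>20)&(H[...,0]<34)&(H[...,1]>120)
E
```

```text
clock: 23.55
tcp_pos: [0.5788, 0.0094, 0.1352]
orientation: [-3.081, 0.613, 0.001]
contact_force: [-0.7, -0.0, -0.7]
grip_width: 0.0135
gripper_force: 0.2
clock: 23.85
tcp_pos: [0.5789, 0.0093, 0.1353]
orientation: [3.057, -0.722, -0.0]
contact_force: [0.3, 0.5, 0.0]
grip_width: 0.0136
gripper_force: 0.0
[-0.05196236 -0.03042928  0.01310285]
t=23.95 tcp [0.579  0.0092 0.1353] yaw -26.6 shift/20mm [ 0.01  0.01 -0.24] turn/45 [-0.     0.    -0.678]
face z 0.12568729570185344 n 7940 max 0.14648263040393922
face z 0.12638547318921717 n 325 max 0.14728247615880646
```

```bash
python3 -m crank '[[0,0,0,0,0,0.06],[0,0,0,0,0,0.06],[0,0,0,0,0,0]]'; python3 - <<'E'
from h import *
from bench import status
o=status.get_obs();print(o['moment'],o['gripper_force']);w=grab('wrist','w11');go([.579,.009,.3]);capz(w)
a=cv2.resize(w['image'][170:370,220:420],(400,400),interpolation=2);cv2.imwrite('pics/c11.png',a[:,:,::-1])
E
```

```text
clock: 24.25
tcp_pos: [0.5791, 0.0089, 0.1353]
orientation: [3.019, -0.868, 0.0]
contact_force: [1.7, -0.0, -0.8]
grip_width: 0.0132
gripper_force: 1.2
[-0.0876119  -0.09073342 -0.00662808] 1.2057739414740354
t=24.30 tcp [0.5791 0.0089 0.1353] yaw -32.0 shift/20mm [-0.   -0.   -8.23]
face z 0.12568045297685457 n 7858 max 0.14651155504641045
```

View pics/c11.png

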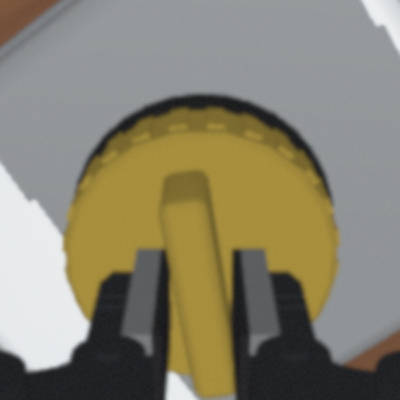

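The face height no longer changes with more turn (0.1257 m): the cap is fully down, with the bar anticlockwise of the fingers inside the play. Release and retreat.

```bash
python3 -m crank '[[0,0,0,0,0,-0.12],[0,0,0,0,0,0],[0,0,0,0,0,0],[0,0,0,0,0,0]]' 0.45; python3 -m crank '[[0,0,-0.5,0,0,0],[0,0,-1,0,0,0],[0,0,-1,0,0,0],[0,0,-1,0,0,0],[0,0,-1,0,0,0],[-1,0,-1,0,0,0],[-1,0,0,0,0,0],[-1,0,0,0,0,0],[-1,0,0,0,0,0],[0,0,0,0,0,0],[0,0,0,0,0,0]]'; python3 - <<'E'
from h import *
f=grab('scene','s12');w=grab('wrist','w12');capz(w);capz(f,False)
a=cv2.resize(f['image'][140:460,60:460],(500,400));b=cv2.resize(w['image'][90:390,200:425],(300,400))
cv2.imwrite('pics/c12.png',np.hstack([a,b])[:,:,::-1])
E
```

```text
clock: 24.7
tcp_pos: [0.579, 0.009, 0.1353]
orientation: [-3.056, 0.727, -0.0]
contact_force: [-0.7, 0.6, 0.2]
grip_width: 0.0383
gripper_force: 0.0
clock: 25.8
tcp_pos: [0.5079, 0.045, 0.2461]
orientation: [-3.056, 0.725, -0.002]
contact_force: [-0.5, 0.3, -0.3]
grip_width: 0.0385
gripper_force: 0.0
face z 0.125566838565404 n 4965 max 0.14643626806458226
face z 0.12625251149190997 n 401 max 0.14708831780238157
```

View pics/c12.png

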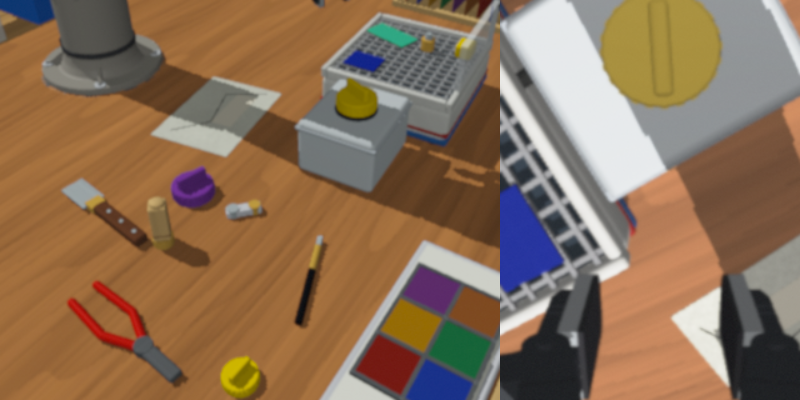

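The cap is level and fully down, the drift is standing on the bench, and everything else lies where it did.

```bash
python3 -c "
from bench import r
print(r.hand_in())"
```

```text
the job is handed in; nothing more can be done
None
```

I handed the job in at about 26 s on the robot's clock: the strainer is snapped home, the drift is standing back in its place, the cap is screwed fully down, and the other things on the bench were not touched.

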